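# Stopper the sample flask and hold it down in the checker's sprung ring

### The job

Take the rubber stopper with the tall narrow knob out of the rack and set it fully home in the neck of the empty round flask, letting go of it. Then lift the stoppered flask by its neck, set it upright in the sprung ring of the flask checker and press it down as far as the ring goes, and finish while still gripping the neck and holding it down there, because the checker only reads it while it is held. Never tip the flask over, and leave the jars and other things where they are.

Things in the scene. Friction and masses are not known exactly. Their poses are not given: they have to be found in the camera images.
- flask_mid (a point): Centre, half-way up (51.5 mm), of the empty frosted-glass flask: 103 mm tall, about 0.2 kg, z up its axis. Flat base 40 mm across, round bulb 68 mm in diameter, straight neck 34 mm outside diameter from 57 to 103 mm above the underside; once stoppered, grip the neck 12 to 17 mm below the rim. Stands upright on the bench, on either of two spots shared with jar_a.
- flask_mouth (a point): Centre of the flask's open rim, 103 mm above its underside and 51.5 mm above flask_mid; z along the neck axis. The bore is straight, 25 mm in diameter, 33 mm deep; wall 4.5 mm.
- flask_bulb (a point): Centre of the flask's round bulb (radius 34 mm), on its axis, 27.5 mm above its underside and 75.5 mm below the mouth; z along the neck axis.
- stopper_mid (a point): Centre, half-way up, of the rubber stopper to use: tapered plug 24 mm long, 16 mm diameter at the tip, 21 at the top, under a straight knob 30 mm diameter, 30 mm tall; 30 g, z up. Starts upright in one of the rack's two holes, the knob resting on the rack's top. Grip the knob 22 mm above its lower face (19 mm above this point), so that fingertips clear the rack and the flask's rim.
- stopper_shoulder (a point): Centre of the knob's flat lower face, 24 mm above the plug's tip and 3 mm below stopper_mid; this face rests on the rack, or on the flask's rim when the stopper is home. z up.
- rack: Fixed white block 70 mm (x) by 160 mm (y) by 35 mm tall with two 25 mm holes on its y axis, 42.5 mm either side of its centre; one holds the stopper, the other the spare. Origin at the centre of its underside; z up.
- cradle_ring (a point): Centre of the top face of the sprung steel ring on the flask checker (a fixed white box 150 by 150 by 55 mm). Ring 80 mm outside, 58 mm inside diameter, 10 mm tall, 89 mm above the bench when up. The bulb sits in the ring with its centre about 18 mm above this point (the flask's underside 10 mm below it). z up; the point moves down with the ring.
- cradle (a joint): Travel of the sprung ring: 0 m up, 0.018 m at its lower stop, straight down. The spring pushes up with about 4 N at the top, 13 N at the bottom; the flask's weight alone does not press it down.
- jar_a: Capped milk jar, 64 mm diameter, 85 mm tall, loose bystander; origin at the centre of its underside. It may stand on either of the two spots that it and the flask share.
- jar_b: Capped milk jar, 64 mm diameter, 85 mm tall, loose bystander; origin at the centre of its underside.
- jar_c: Capped milk jar like jar_b, loose bystander; origin at the centre of its underside.
- beaker: Open beaker, 60 mm diameter, 75 mm tall, loose bystander; origin at the centre of its underside.
- dish: Small steel dish, 72 mm diameter, 20 mm tall, loose bystander; origin at the centre of its underside.
- marker: Marker pen lying along its x axis, 125 mm long, 17 mm thick, loose bystander; origin on its underside near the middle.
- spare_stopper: The other rubber stopper in the rack: same plug, but a wide flat disc head 42 mm across and 9 mm tall; loose bystander. Origin at the lower tip of its plug, z up.
Not all that is in view belongs to the job. Of the things that look like the rack, the middle-sized one is meant.

How it is judged:
On the way, in this order (a step that is already met when the one before it is completed fails the run):
1. the stopper is home in the flask's neck and let go (distance between stopper_shoulder and flask_mouth below 0.005 m and angle between the z axis of stopper_shoulder and the z axis of flask_mouth, either way round below 0.13 rad and contact force between the fingers and stopper below 0.1 N), for 0.2 s.
2. the stoppered flask is lifted at least 20 mm off the bench by the fingers (distance between stopper_shoulder and flask_mouth below 0.005 m and angle between the z axis of stopper_shoulder and the z axis of flask_mouth, either way round below 0.13 rad and height (world z) of flask_mid above 0.0715 m and contact force between the fingers and flask above 1 N), for 0.2 s.
At the end, for the whole second after the job is handed in: Stopper home (knob face within 5 mm of the rim, 0.13 rad); flask upright (0.15 rad), centred in the ring (6 mm), bulb centre 12 to 23 mm above the ring, at rest (0.02 m/s); ring down over 14 of its 18 mm, bearing on the flask with over 5 N; fingers still holding the flask (over 1 N) (distance between stopper_shoulder and flask_mouth below 0.005 m and angle between the z axis of stopper_shoulder and the z axis of flask_mouth, either way round below 0.13 rad and value of joint cradle above 0.014 m and horizontal distance between flask_bulb and cradle_ring below 0.006 m and z of flask_bulb in the frame of cradle_ring between 0.012 and 0.023 m and angle between flask_mouth's own z axis and vertical below 0.15 rad and contact force between flask and cradle above 5 N and contact force between the fingers and flask above 1 N and linear speed of flask below 0.02 m/s); the arm keeps its last pose, push and grip.
It fails at once if the flask is tipped over (more than 0.5 rad) (angle between flask_mouth's own z axis and vertical above 0.5 rad).
It fails at once if a bystander is moved more than 40 mm (distance of any of jar_a, jar_b, jar_c, beaker, dish, marker, spare_stopper from where it was at the start of the episode above 0.04 m).
It also fails if it takes over 48 s, if anything falls off the work surface, if the arm or the gripper's body presses on something with over 40 N, if the wrist force passes 120 N, or if a joint passes its speed limit or range.

### The arm

A 6-joint arm with a two-finger parallel gripper is mounted at the origin on the work surface. World frame = base frame: x ahead of the robot, y to its left, z up, the work surface at z = 0. Lengths are in m, angles in rad, forces in N, time in s.
With the tool pointing down it reaches from about 0.325 to 0.775 m from the base axis. Payload 5.5 kg.
Tool frame: the origin (TCP) lies midway between the tips of the shut fingers; the grasp point (between the pads) lies 19 mm behind it; y points along the fingers, x is the direction in which the jaws open and shut, and the axes are right-handed (so a half turn about y gives the same grasp; the last joint's range is limited). The gripper opens to 88 mm and grips with 3 to 60 N. Pads are 20 mm wide; open, the fingers measure 115 mm over their backs; the gripper's body (75 mm by 178 mm) begins 61 mm behind the grasp point.
Start: joints at [1.263, 0.091, 1.231, -0, 1.82, -0.057], TCP at [0.149, 0.581, 0.223] pointing down, gripper open.
Joint ranges: [-2.87, 2.87], [-0.86, 2.18], [0.17, 2.46], [-1.51, 4.65], [0.06, 2.69], [-2.65, 2.65]. Speed limits (rad/s): [2.57, 2.57, 3.01, 3.14, 3.14, 3.14].

### API

Orientations are given as a 3x3 rotation matrix whose columns are the frame's x, y, z axes.
In Python, from cell import telemetry, vision, workorder gives the robot as it stands.
- The arm moves only by the shell command python3 -m handwheel 'ROWS' [FORCE]. ROWS is JSON, a list of rows, each a list of 3 entries, a list of its own where there are three numbers: the shift along the tool's x, y, z in m, then the turn about the tool's y in rad, then the finger opening in m, from 0 to 0.0878. In form: [[[tx, ty, tz], twist, gripper], ...]. A call has 1 to 12 rows; each row shifts and turns the pose as measured when the row begins, along the tool's axes as they then stand; what a row does not reach is not made up. A row lasts 1/12 s, in which the tool goes at most 41.7 mm and 7.16 degrees, less where a joint would pass 70% of its speed; a pose out of reach is approached as far as the arm can. A call with a gripper value outside its range is refused whole. The fingers move at their own pace and stop on an object; FORCE is the grip in N (left out, the last holds). Time passes only in rows, so rows that do not move let the fingers close. It gives the time, the measured TCP pose, the force and the opening at its end, in the units of the state.
- telemetry.get_state(): the state, without advancing time (a new reading comes with each control period).
- vision.grab_frame(name): name is "scene" or "top"; returns a dict with "color" (400x640x3 uint8, blue, green, red), "depth" (400x640 float32, m along the optical axis (not along the pixel's ray), 0 where there is no reading), "intrinsics" (3x3 intrinsics, pixels), "k1" (the pictures are not rectified: a ray, as slopes to the right and down, at radius r is drawn at 1 + k1 r^2 times it, then the intrinsics apply), "pose" (4x4, takes a point from camera to world coordinates). Camera axes: x right, y down, z forward; pixel columns grow to the right and rows downward; lengths in m; the calibration is good to about 2 mm. A picture is of the moment at which its call begins.
- workorder.sign_off(): hands the job in, once; it reports no verdict.
The state is a dict: "t": time; "q": joint angles; "joint_vel": joint speeds; "joint_torque": joint torques, N m; "position": TCP position; "orientation": TCP orientation; "contact_force": force on the tool from outside, world axes, zero at the start; "moment": the same for the moment, N m; "width": opening from 0.0 (shut) to 1.0 (fully open).
Only numpy, scipy, OpenCV 4.12 (cv2) and the standard library are available. Lean on these libraries where they do the work, as an engineer would, in place of code of your own. Each camera call takes 0.05 s, during which the arm holds its last target.

## Working session

There is one attempt and no reset: what is moved stays moved. The work goes in short steps, Python scripts to look and compute and a shell command to move; the robot and the scene stay as the last step left them, time stands still between calls to the robot, and variables do not carry over. Pictures are saved under pics/ and viewed, and the job is handed in when it is done.

```bash
ls; mkdir -p pics; python3 - <<'E'
from cell import telemetry, vision
import cv2,numpy as np
np.set_printoptions(precision=4,suppress=True)
s=telemetry.get_state()
print(s)
for n in("scene","top"):
    f=vision.grab_frame(n); cv2.imwrite(f"pics/{n}0.png",f["color"]); np.savez(f"{n}0.npz",**f)
    print(n,f["intrinsics"],f["k1"],f["pose"])
E
```

```text
pics
{'t': 0.0, 'q': array([ 1.2633,  0.0918,  1.2319, -0.    ,  1.8198, -0.0567]), 'joint_vel': array([-0.001 , -0.0003,  0.001 , -0.0011, -0.0014, -0.0017]), 'joint_torque': array([ -0.0008, -44.6426, -40.6458,   0.0697,   0.029 ,  -0.0002]), 'position': array([0.1488, 0.5809, 0.2215]), 'orientation': array([[ 0.2482, -0.0006, -0.9687],
       [ 0.9687, -0.0018,  0.2482],
       [-0.0019, -1.    ,  0.0001]]), 'contact_force': array([-0.2102,  0.2318, -0.6827]), 'moment': array([ 0.0686,  0.0169, -0.0052]), 'width': 1.0017782190645739}
scene [[405.5427   0.     316.1322]
 [  0.     405.5427 193.5217]
 [  0.       0.       1.    ]] -0.03668351155477016 [[-0.8667  0.3684 -0.3363  0.8643]
 [ 0.4988  0.6449 -0.579   0.654 ]
 [ 0.0036 -0.6696 -0.7427  0.8589]
 [ 0.      0.      0.      1.    ]]
top [[495.1365   0.     317.9298]
 [  0.     495.1365 199.3118]
 [  0.       0.       1.    ]] -0.0807642613205082 [[ 0.0121 -0.9979  0.0636  0.4247]
 [-0.9998 -0.0132 -0.018   0.0833]
 [ 0.0188 -0.0634 -0.9978  1.6367]
 [ 0.      0.      0.      1.    ]]
```

View pics/scene0.png

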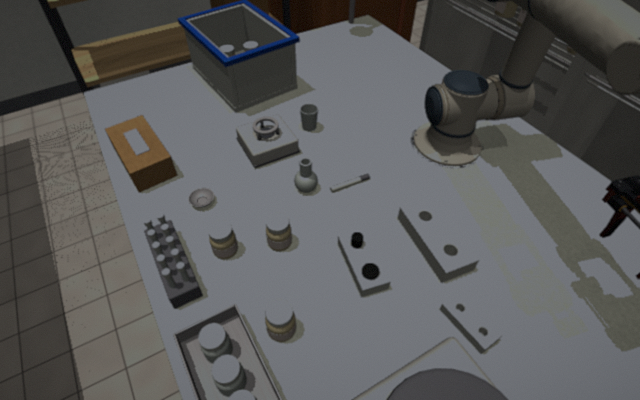

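View pics/top0.png

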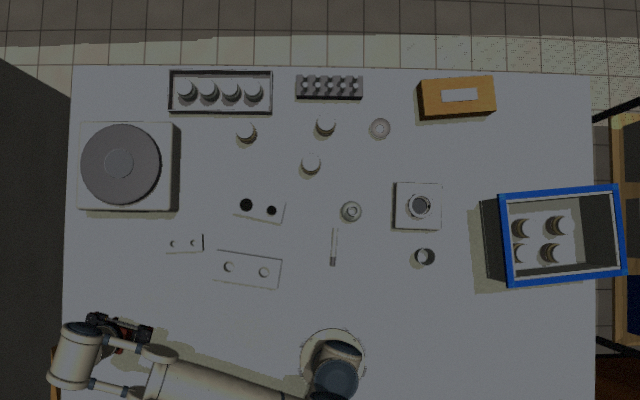

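The middle-sized rack is at scene (365,262), with two dark stoppers. The narrow, tall one is at scene (357,240) / top (272,210) and the wide disc is at scene (371,271) / top (246,205). The larger rack at scene (437,238) and the smaller one at (470,322) are empty. The flask is at scene (306,178) / top (351,211). Things it could be taken for are the jars at scene (279,232), (223,240) and (281,322) and the beaker at (309,118). The checker is at scene (267,135). I'll check these in crops and measure.

```bash
cat > h.py <<'E'
import numpy as np,cv2
from cell import telemetry, vision
np.set_printoptions(precision=4,suppress=True)
def load(n): return dict(np.load(n))
def rays(f,px):
    px=np.asarray(px,float).reshape(-1,2);K=f["intrinsics"]
    d=(px-[K[0,2],K[1,2]])/[K[0,0],K[1,1]]
    u=d.copy()
    for _ in range(20): u=d/(1+float(f["k1"])*(u**2).sum(1,keepdims=True))
    return np.c_[u,np.ones(len(u))]
def plane(f,px,z):
    P=f["pose"];r=rays(f,px)@P[:3,:3].T;o=P[:3,3]
    return o+r*((z-o[2])/r[:,2])[:,None]
def deproj(f,px):
    px=np.asarray(px,int).reshape(-1,2);d=f["depth"][px[:,1],px[:,0]]
    P=f["pose"];return (rays(f,px)*d[:,None])@P[:3,:3].T+P[:3,3]
def box(f,x0,y0,x1,y1):
    X,Y=np.meshgrid(np.arange(x0,x1),np.arange(y0,y1))
    px=np.c_[X.ravel(),Y.ravel()];p=deproj(f,px);ok=f["depth"][px[:,1],px[:,0]]>0
    return px[ok],p[ok]
def two(fa,pa,fb,pb):
    A=fa["pose"];B=fb["pose"];a=(rays(fa,pa)@A[:3,:3].T)[0];b=(rays(fb,pb)@B[:3,:3].T)[0]
    M=np.c_[a,-b];s=np.linalg.lstsq(M,B[:3,3]-A[:3,3],rcond=None)[0]
    p=A[:3,3]+a*s[0];q=B[:3,3]+b*s[1];return (p+q)/2,np.linalg.norm(p-q)
E
python3 - <<'E'
from h import *
t=load("top0.npz");s=load("scene0.npz")
def crop(f,x,y,w,h,k): return cv2.resize(f["color"][y:y+h,x:x+w],None,fx=k,fy=k,interpolation=cv2.INTER_CUBIC)
a=np.vstack([np.hstack([crop(t,225,185,70,50,5.0),crop(t,325,180,70,50,5.0)]),np.hstack([crop(s,325,220,70,50,5.),crop(s,270,145,70,50,5.)])])
a=cv2.convertScaleAbs(a,alpha=2)
cv2.imwrite("pics/crop1.png",a)
b=np.hstack([crop(t,385,175,70,60,5.),crop(s,230,105,70,60,5.)])
cv2.imwrite("pics/crop2.png",cv2.convertScaleAbs(b,alpha=2))
E
```

```text
(no output)
```

View pics/crop1.png

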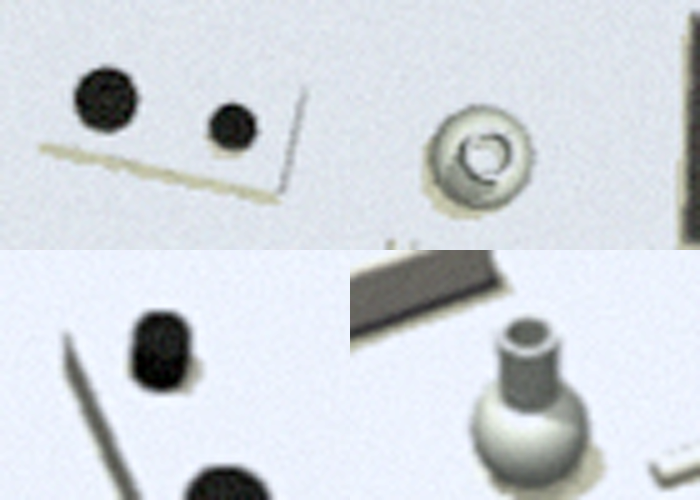

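View pics/crop2.png

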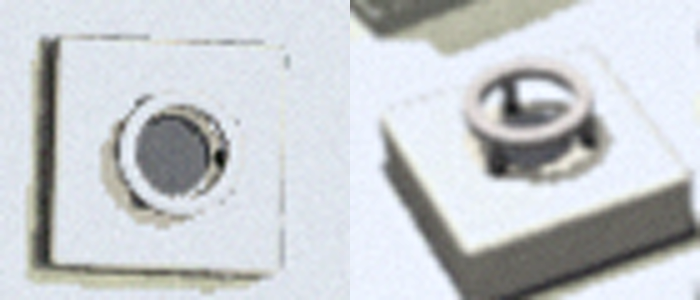

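The crops confirm the choice: the narrow knob (top 272,210), the wide-disc spare (top 246,205), the open-necked flask (top 351,211) and the checker ring (top ~419,206). Next I measure them.

```bash
python3 - <<'E'
from h import *
t=load("top0.npz");s=load("scene0.npz")
def dark(f,x0,y0,x1,y1,th):
    g=f["color"][y0:y1,x0:x1].max(2);m=(g<th).astype(np.uint8)
    n,l,st,c=cv2.connectedComponentsWithStats(m)
    return [(st[i,4],c[i]+[x0,y0],st[i,:4]) for i in range(1,n) if st[i,4]>15]
for nm,f,b in(("top",t,(230,190,290,222)),("scene",s,(340,225,390,285))):
    for a,c,st in dark(f,*b,40):
        print(nm,a,c,st,"z65",plane(f,c,.065)[0],"z44",plane(f,c,.044)[0],"z50",plane(f,c,.050)[0])
# depth tops
def topc(f,b,z0,z1,nm):
    px,p=box(f,*b);m=(p[:,2]>z0)&(p[:,2]<z1);q=p[m]
    if len(q)<5: print(nm,"few",len(q));return
    c,r=cv2.minEnclosingCircle(q[:,:2].astype(np.float32))
    print(nm,len(q),"mean",q.mean(0),"minmax",q.min(0),q.max(0),"circ",np.array(c),r)
topc(t,(262,200,282,220),.052,.08,"knob top")
topc(s,(345,225,370,255),.058,.08,"knob scene")
topc(t,(335,195,370,228),.085,.115,"flask rim top")
topc(s,(290,150,325,200),.094,.115,"flask rim scene")
topc(t,(335,195,370,228),.02,.05,"bulb top")
topc(t,(400,185,440,228),.08,.1,"ring top")
topc(s,(245,110,290,145),.08,.1,"ring scene")
for nm,b in dict(jar1=(300,150,325,178),beaker=(410,245,440,270),jarR=(312,110,342,140),jarL=(232,118,262,148),dish=(365,115,395,143),marker=(325,224,345,270),rack=(225,190,290,225),box=(385,175,450,235)).items():
    topc(t,b,.01 if nm in("marker","dish") else .025,.12,nm)
E
```

```text
top 113 [245.6195 204.4602] [10  9 12 12] z65 [0.5055 0.2845 0.065 ] z44 [0.5066 0.2872 0.044 ] z50 [0.5063 0.2864 0.05  ]
top 59 [271.1864 209.9661] [37 16  9  9] z65 [0.4891 0.2029 0.065 ] z44 [0.49   0.2045 0.044 ] z50 [0.4897 0.2041 0.05  ]
scene 142 [356.7817 239.9648] [12  8 11 15] z65 [0.4949 0.2129 0.065 ] z44 [0.4852 0.2012 0.044 ] z50 [0.488  0.2046 0.05  ]
scene 198 [370.1616 270.9495] [23 39 16 15] z65 [0.5162 0.2991 0.065 ] z44 [0.507  0.2897 0.044 ] z50 [0.5096 0.2924 0.05  ]
knob top 72 mean [0.4889 0.2051 0.0657] minmax [0.4762 0.1904 0.0581] [0.5016 0.22   0.0756] circ [0.489  0.2052] 0.015194925479590893
knob scene 111 mean [0.4885 0.2063 0.0645] minmax [0.4737 0.1912 0.0584] [0.501  0.2202 0.0693] circ [0.4878 0.2057] 0.015257705934345722
flask rim top 50 mean [ 0.4896 -0.0525  0.1008] minmax [ 0.475  -0.0666  0.0866] [ 0.5063 -0.0351  0.1089] circ [ 0.4896 -0.0518] 0.01684253290295601
flask rim scene 78 mean [ 0.4893 -0.0511  0.1   ] minmax [ 0.4733 -0.0683  0.0941] [ 0.5046 -0.0341  0.1053] circ [ 0.4866 -0.0519] 0.018461599946022034
bulb top 140 mean [ 0.4866 -0
[... 794 characters left out ...]
0.03204470872879028
jarL 363 mean [0.7373 0.2873 0.0761] minmax [0.7102 0.2584 0.0263] [0.771  0.32   0.0938] circ [0.7419 0.2905] 0.032445989549160004
dish 198 mean [ 0.7717 -0.1499  0.0158] minmax [ 0.723 -0.194  0.01 ] [ 0.8058 -0.1103  0.0276] circ [ 0.7606 -0.1567] 0.04650641605257988
marker 159 mean [0.3743 0.0027 0.0158] minmax [ 0.3105 -0.0266  0.0101] [0.4348 0.0257 0.0259] circ [0.3726 0.0029] 0.06291574984788895
rack 1053 mean [0.4975 0.2452 0.0389] minmax [0.4485 0.1638 0.0254] [0.5468 0.3292 0.0756] circ [0.4965 0.2454] 0.08470837026834488
box 2210 mean [ 0.5083 -0.265   0.0579] minmax [ 0.4315 -0.3469  0.0251] [ 0.586  -0.1913  0.0988] circ [ 0.5107 -0.2692] 0.10404407978057861
```

Estimates from both cameras agree: stopper (0.489, 0.205), flask (0.489, −0.052), ring (0.509, −0.268). I'll twist the tool so its x is world x, which also makes tool z world y and tool y down. That keeps the jaws clear of the spare disc.

```bash
python3 -m handwheel '[[[0,0,0],0.12,0.0878],[[0,0,0],0.12,0.0878],[[0,0,0],0.12,0.0878],[[0,0,0],0.12,0.0878],[[0,0,0],0.12,0.0878],[[0,0,0],0.12,0.0878],[[0,0,0],0.12,0.0878],[[0,0,0],0.12,0.0878],[[0,0,0],0.12,0.0878],[[0,0,0],0.12,0.0878],[[0,0,0],0.12,0.0878],[[0,0,0],0,0.0878]]' 20; python3 -c "
from h import *
s=telemetry.get_state();print(s['t'],s['position'],s['orientation'],s['q'])"
```

```text
t: 1.1
position: [0.1481, 0.5787, 0.2133]
orientation: [[0.998, -0.005, 0.055], [-0.055, -0.015, 0.998], [-0.004, -1.0, -0.016]]
contact_force: [-0.1, -0.2, 0.2]
width: 1.004
1.1 [0.1481 0.5787 0.2133] [[ 0.9985 -0.0049  0.055 ]
 [-0.0551 -0.0154  0.9984]
 [-0.004  -0.9999 -0.0156]] [ 1.2633  0.0973  1.2407 -0.      1.8197  1.3184]
```

```bash
cat >> h.py <<'E'
def togo(x,y,z):
    s=telemetry.get_state();R=s['orientation'];d=np.array([x,y,z])-s['position']
    print('t',round(float(s['t']),2),'pos',s['position'],'tool-shift',R.T@d,'F',s['contact_force'],'w',round(float(s['width'])*.0878,4),'tilt xy',R[:2,1],'yaw',round(float(np.arctan2(R[1,0],R[0,0])),4))
E
python3 -m handwheel '[[[0.03,0,-0.0295],0,0.0878],[[0.03,0,-0.0295],0,0.0878],[[0.03,0,-0.0295],0,0.0878],[[0.03,0,-0.0295],0,0.0878],[[0.03,0,-0.0295],0,0.0878],[[0.03,0,-0.0295],0,0.0878],[[0.03,0,-0.0295],0,0.0878],[[0.03,0,-0.0295],0,0.0878],[[0.03,0,-0.0295],0,0.0878],[[0.03,0,-0.0295],0,0.0878]]' >/dev/null; python3 -c "
from h import *
togo(.489,.205,.12)"
```

```text
t 1.93 pos [0.4317 0.2761 0.2099] tool-shift [ 0.0581  0.0908 -0.0693] F [-0.6925  1.1215 -0.1262] w 0.0877 tilt xy [-0.0109 -0.0214] yaw 0.0023
```

```bash
python3 -m handwheel '[[[0.029,0.01,-0.035],0,0.0878],[[0.029,0.03,-0.034],0,0.0878],[[0,0,0],0,0.0878]]' >/dev/null; python3 -c "
from h import *
togo(.489,.205,.12)"
```

```text
t 2.18 pos [0.4838 0.2119 0.1779] tool-shift [ 0.0057  0.058  -0.0057] F [-0.7767 -0.0133 -0.9239] w 0.0879 tilt xy [-0.0085 -0.023 ] yaw 0.0083
```

```bash
python3 -m handwheel '[[[0.003,0.036,-0.004],0,0.0878],[[0.002,0.036,-0.002],0,0.0878],[[0,0.025,0],0,0.0878],[[0,0,0],0,0.0878]]' >/dev/null; python3 -c "
from h import *
togo(.489,.205,.041)
f=vision.grab_frame('scene');cv2.imwrite('pics/s1.png',cv2.resize(f['color'][170:300,280:450],None,fx=4,fy=4))"
```

```text
t 2.52 pos [0.4895 0.2017 0.0795] tool-shift [-0.0002  0.0384  0.0041] F [-0.4614 -0.5168 -0.4232] w 0.0878 tilt xy [-0.0069 -0.0214] yaw 0.0166
```

View pics/s1.png

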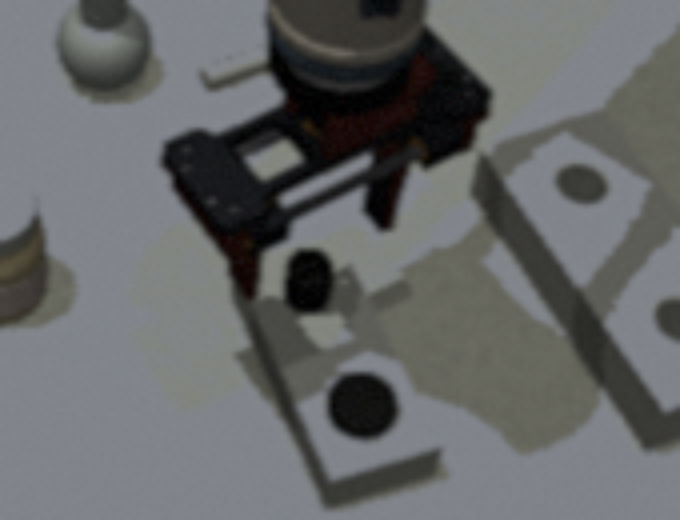

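The open jaws straddle the narrow knob (crop 308,280, which is scene ~357,240) and are clear of the spare (crop 362,405). Now I descend.

```bash
python3 -m handwheel '[[[0,0.02,0.002],0.01,0.0878],[[0,0.015,0.002],0.01,0.0878],[[0,0,0],0,0.0878]]' >/dev/null; python3 -c "
from h import *
togo(.489,.205,.0385)"
```

```text
t 2.82 pos [0.4919 0.2079 0.0527] tool-shift [-0.003   0.0142 -0.0027] F [ 0.1242  0.1095 -0.1996] w 0.0878 tilt xy [ 0.0021 -0.0177] yaw 0.0028
```

```bash
python3 -m handwheel '[[[-0.002,0.011,-0.002],0,0.0878],[[0,0,0],0,0.0878]]' >/dev/null; python3 -c "
from h import *
togo(.489,.205,.0385)"
```

```text
t 2.98 pos [0.4911 0.2071 0.0451] tool-shift [-0.0022  0.0067 -0.002 ] F [-1.1812 -0.5077 -0.2898] w 0.088 tilt xy [ 0.0063 -0.016 ] yaw 0.007
```

```bash
python3 -m handwheel '[[[-0.003,0.007,-0.003],0.007,0.0878],[[0,0,0],0,0.0878]]' >/dev/null; python3 -c "
from h import *
togo(.489,.205,.0385)"
```

```text
t 3.15 pos [0.4891 0.2046 0.0407] tool-shift [-0.0001  0.0021  0.0005] F [-0.1998  0.1153 -0.326 ] w 0.0874 tilt xy [ 0.0101 -0.0146] yaw 0.0012
```

```bash
python3 -m handwheel '[[[0,0.003,0],0,0.05],[[0,0,0],0,0.024],[[0,0,0],0,0.024],[[0,0,0],0,0.024],[[0,0,0],0,0.024],[[0,0,0],0,0.024]]' 20 >/dev/null; python3 -c "
from h import *
togo(.489,.205,.0385)"
```

```text
t 3.65 pos [0.4904 0.2046 0.0403] tool-shift [-0.0014  0.0017  0.0004] F [ 0.4798  0.2638 -0.975 ] w 0.051 tilt xy [ 0.0142 -0.0131] yaw 0.0013
```

```bash
python3 -m handwheel '[[[-0.001,0.001,0],0,0.024],[[0,0,0],0,0.024],[[0,0,0],0,0.024],[[0,0,0],0,0.024],[[0,0,0],0,0.024]]' 20 >/dev/null; python3 -c "
from h import *
togo(.489,.205,.0385)"
```

```text
t 4.07 pos [0.4894 0.2047 0.0393] tool-shift [-0.0004  0.0008  0.0004] F [0.4723 0.2024 0.1867] w 0.0293 tilt xy [ 0.0143 -0.0131] yaw 0.0013
```

```bash
python3 -m handwheel '[[[0,-0.02,0],0,0.024],[[0,-0.035,0],0,0.024],[[0,-0.035,0],0,0.024],[[0,-0.035,0],0,0.024],[[0,-0.02,0],0,0.024],[[0,0,0],0,0.024]]' >/dev/null; python3 -c "
from h import *
togo(.489,-.052,.16)
f=vision.grab_frame('scene');cv2.imwrite('pics/s2.png',cv2.resize(f['color'][150:300,280:450],None,fx=4,fy=4))"
```

```text
t 4.57 pos [0.4848 0.2058 0.1856] tool-shift [ 0.0037  0.0298 -0.2573] F [0.9287 0.3939 0.4489] w 0.0293 tilt xy [ 0.0051 -0.0164] yaw 0.0013
```

View pics/s2.png

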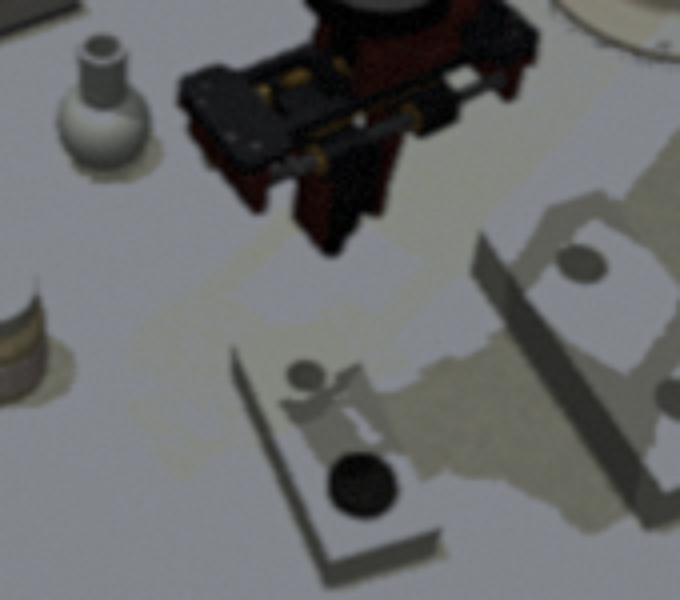

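The hole at crop (305,375) is empty and the stopper is in the fingers (crop ~330,240). Moving over the flask.

```bash
python3 -m handwheel '[[[0.001,0,-0.037],0,0.024],[[0.001,0,-0.037],0,0.024],[[0,0,-0.037],0,0.024],[[0,0,-0.037],0,0.024],[[0,0,-0.037],0,0.024],[[0,0,-0.037],0,0.024],[[0,0,-0.02],0,0.024],[[0,0,0],0,0.024]]' >/dev/null; python3 -c "
from h import *
togo(.489,-.052,.16)"
```

```text
t 5.28 pos [ 0.4821 -0.0439  0.1677] tool-shift [ 0.007   0.0077 -0.008 ] F [ 0.5204 -0.4484 -0.146 ] w 0.0294 tilt xy [-0.0183 -0.0166] yaw 0.0093
```

```bash
python3 -m handwheel '[[[0.007,0.004,-0.009],0.009,0.024],[[0,0,0],0,0.024]]' >/dev/null; python3 -c "
from h import *
togo(.489,-.052,.16)
im=[]
for n,(x,y) in dict(scene=(270,120),top=(310,170)).items():
    f=vision.grab_frame(n);np.savez(n+'1.npz',**f);im.append(cv2.convertScaleAbs(cv2.resize(f['color'][y:y+80,x:x+80],None,fx=5,fy=5,interpolation=cv2.INTER_CUBIC),alpha=2.2))
cv2.imwrite('pics/s3.png',np.hstack(im))"
```

```text
t 5.45 pos [ 0.4882 -0.0539  0.1593] tool-shift [ 0.0007 -0.0007  0.0019] F [ 0.0707  0.4254 -0.8883] w 0.0295 tilt xy [-0.0234 -0.0153] yaw -0.003
```

View pics/s3.png

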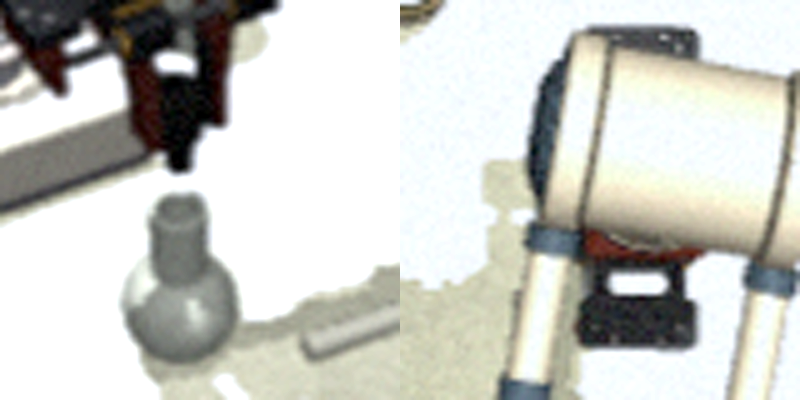

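The plug (scene crop 180,160) hangs straight above the mouth (181,207). Going down.

```bash
python3 -m handwheel '[[[0.001,0.012,0.002],0,0.024],[[0,0.012,0],0,0.024],[[0,0.0,0],0,0.024]]' >/dev/null; python3 -c "
from h import *
togo(.489,-.052,.1075)"
```

```text
t 5.8 pos [ 0.4891 -0.0476  0.1341] tool-shift [ 0.0004  0.0267 -0.0041] F [-0.2142 -0.0965 -0.2426] w 0.0299 tilt xy [-0.0221 -0.0137] yaw 0.0037
```

```bash
python3 -m handwheel '[[[0,-0.002,-0.004],0.003,0.024],[[0,0.0,0],0,0.024]]' >/dev/null; python3 -c "
from h import *
togo(.489,-.052,.1075)"
```

```text
t 5.97 pos [ 0.4885 -0.0503  0.1346] tool-shift [ 0.0011  0.0271 -0.0014] F [ 0.0895 -0.8796 -0.345 ] w 0.0302 tilt xy [-0.0246 -0.0133] yaw 0.0033
```

```bash
python3 -m handwheel '[[[0.001,0.009,-0.0025],0.003,0.024],[[0,0.009,-0.001],0,0.024],[[0,0.0,0],0,0.024]]' >/dev/null; python3 -c "
from h import *
togo(.489,-.052,.1075)"
```

```text
t 6.22 pos [ 0.4897 -0.0541  0.1162] tool-shift [-0.0006  0.0086  0.0022] F [ 0.3762 -0.743  -0.1945] w 0.0295 tilt xy [-0.0223 -0.0136] yaw 0.0006
```

```bash
python3 -m handwheel '[[[-0.001,0.006,0.002],0,0.024],[[0,0.002,0],0,0.024],[[0,0.0,0],0,0.024]]' >/dev/null; python3 -c "
from h import *
togo(.489,-.052,.1075)"
```

```text
t 6.47 pos [ 0.4886 -0.0523  0.1075] tool-shift [0.0004 0.     0.0003] F [0.4517 0.5318 5.1056] w 0.0293 tilt xy [-0.0216 -0.0135] yaw -0.0
```

5 N upward at the expected height, so the stopper is seated. Letting go.

```bash
python3 -m handwheel '[[[0,0,0],0,0.06],[[0,0,0],0,0.06],[[0,-0.001,0],0,0.06],[[0,0,0],0,0.06],[[0,0,0],0,0.06],[[0,0,0],0,0.06],[[0,0,0],0,0.06],[[0,0,0],0,0.06]]' >/dev/null; python3 -c "
from h import *
togo(.489,-.052,.069)
f=vision.grab_frame('scene');np.savez('scene2.npz',**f)
cv2.imwrite('pics/s4.png',cv2.convertScaleAbs(cv2.resize(f['color'][120:210,260:350],None,fx=6,fy=6,interpolation=cv2.INTER_CUBIC),alpha=2.2))"
```

```text
t 7.13 pos [ 0.489  -0.0524  0.1094] tool-shift [0.0008 0.0404 0.0009] F [-0.3862 -0.2021  0.9667] w 0.0602 tilt xy [-0.0202 -0.0138] yaw -0.0001
```

View pics/s4.png

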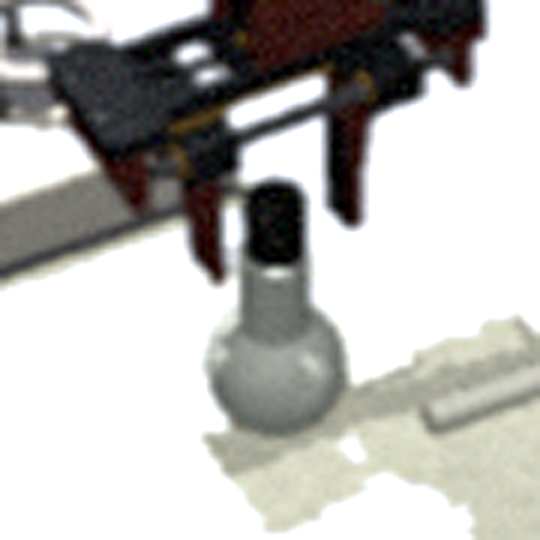

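The knob sits flush on the rim (crop 275,262) with the fingers clear of it. Going down to the neck.

```bash
python3 -m handwheel '[[[0.0005,0.015,0],0,0.06],[[0,0.015,0],0,0.06],[[0,0.004,0],0,0.06],[[0,0,0],0,0.06]]' >/dev/null; python3 -c "
from h import *
togo(.489,-.052,.070)"
```

```text
t 7.52 pos [ 0.4896 -0.053   0.0756] tool-shift [-0.0005  0.0056  0.0011] F [ 0.4685 -0.4716 -0.5712] w 0.06 tilt xy [-0.0178 -0.0143] yaw -0.0001
```

```bash
python3 -m handwheel '[[[0,0.006,0.001],0,0.06],[[0,0,0],0,0.06]]' >/dev/null; python3 -c "
from h import *
togo(.489,-.052,.0695)"
```

```text
t 7.68 pos [ 0.4895 -0.052   0.0697] tool-shift [-0.0005  0.0002  0.    ] F [ 0.5489 -0.0404  0.4738] w 0.0603 tilt xy [-0.0177 -0.0142] yaw -0.0002
```

```bash
python3 -m handwheel '[[[0,0,0],0,0.03],[[0,0,0],0,0.03],[[0,0,0],0,0.03],[[0,0,0],0,0.03],[[0,0,0],0,0.03],[[0,0,0],0,0.03],[[0,0,0],0,0.03]]' 40 >/dev/null; python3 -c "
from h import *
togo(.489,-.052,.0695)"
```

```text
t 8.27 pos [ 0.4905 -0.0521  0.0717] tool-shift [-0.0014  0.0022  0.0001] F [-0.9664  0.048  -0.5554] w 0.0323 tilt xy [-0.015  -0.0147] yaw -0.0
```

```bash
python3 -m handwheel '[[[0,-0.015,0],0,0.03],[[0,-0.03,0],0,0.03],[[0,-0.03,0],0,0.03],[[0,-0.03,0],0,0.03],[[0,-0.015,0],0,0.03],[[0,0,0],0,0.03]]' >/dev/null; python3 -c "
from h import *
togo(.509,-.268,.19)
im=[]
for n,(x,y) in dict(scene=(260,100),top=(310,160)).items():
    f=vision.grab_frame(n);im.append(cv2.convertScaleAbs(cv2.resize(f['color'][y:y+90,x:x+90],None,fx=4.4,fy=4.4,interpolation=cv2.INTER_CUBIC),alpha=2.2))
cv2.imwrite('pics/s5.png',np.hstack(im))"
```

```text
t 8.77 pos [ 0.4895 -0.0498  0.191 ] tool-shift [ 0.0196  0.0032 -0.2182] F [ 0.8448  0.169  -3.4821] w 0.0327 tilt xy [-0.0265 -0.0127] yaw -0.0001
```

View pics/s5.png

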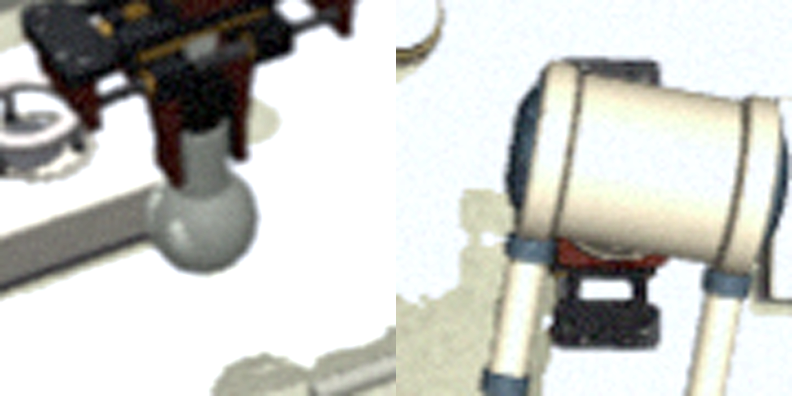

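The flask is upright and stoppered in the jaws (crop 205,220). Moving towards the ring in two stages.

```bash
python3 -m handwheel '[[[0.004,-0.003,-0.03],0,0.03],[[0.004,-0.003,-0.035],0,0.03],[[0.004,-0.003,-0.035],0,0.03]]' >/dev/null; python3 -c "
from h import *
togo(.509,-.268,.19)"
```

```text
t 9.12 pos [ 0.4997 -0.1455  0.1909] tool-shift [ 0.008   0.0014 -0.1226] F [ 1.6606  0.1711 -3.3747] w 0.0329 tilt xy [-0.038  -0.0066] yaw 0.0109
```

```bash
python3 -m handwheel '[[[0.003,-0.003,-0.035],0.004,0.03],[[0.003,-0.003,-0.035],0.004,0.03],[[0.002,-0.003,-0.03],0.004,0.03],[[0.001,-0.001,-0.01],0.004,0.03],[[0,0,0],0,0.03]]' >/dev/null; python3 -c "
from h import *
togo(.509,-.268,.19)
for n in('scene','top'):
    f=vision.grab_frame(n);np.savez(n+'3.npz',**f)
    x,y=(215,70) if n=='scene' else (370,160)
    cv2.imwrite('pics/s6%s.png'%n,cv2.convertScaleAbs(cv2.resize(f['color'][y:y+90,x:x+90],None,fx=6,fy=6,interpolation=cv2.INTER_CUBIC),alpha=2.2))"
```

```text
t 9.53 pos [ 0.5056 -0.2645  0.1871] tool-shift [ 0.0033 -0.0031 -0.0035] F [-0.7089  0.3562 -1.9595] w 0.0331 tilt xy [-0.0552  0.0006] yaw -0.0103
```

View pics/s6scene.png

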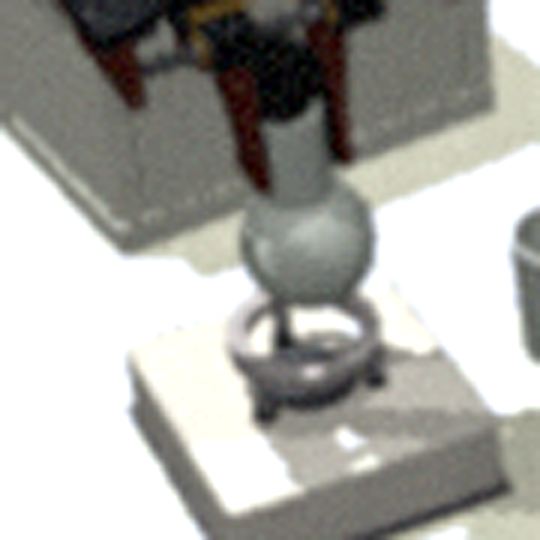

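```bash
cat >> h.py <<'E'
from scipy.optimize import least_squares
def sphere(f,guess):
    px,p=box(f,200,60,330,180)
    m=(np.linalg.norm(p-guess,axis=1)<.042)&(p[:,2]<guess[2]+.02)
    q=p[m]
    r=least_squares(lambda c:np.linalg.norm(q-c,axis=1)-.034,guess,loss='soft_l1',f_scale=.003)
    return r.x,len(q),np.sqrt(np.median(r.fun**2))
E
python3 - <<'E'
from h import *
f=load('scene3.npz')
print(sphere(f,np.array([.504,-.265,.143])))
g=load('scene0.npz'); px,p=box(g,280,150,335,205)
m=(np.linalg.norm(p-[.489,-.052,.0275],axis=1)<.042)&(p[:,2]>.006)&(p[:,2]<.05);q=p[m]
r=least_squares(lambda c:np.linalg.norm(q-c,axis=1)-.034,[.489,-.052,.0275],loss='soft_l1',f_scale=.003);print("initial bulb scene",r.x)
E
```

```text
(array([ 0.5015, -0.2655,  0.1421]), 264, np.float64(0.0009396728398768595))
initial bulb scene [ 0.4872 -0.0532  0.027 ]
```

Measured bulb centre is (0.5015, −0.2655, 0.142) and the ring is at (0.5087, −0.268), so I need +7 mm in x and −2 mm in y. I'll make that correction and begin lowering.

```bash
python3 -m handwheel '[[[0.007,0.004,-0.0025],-0.008,0.03],[[0,0.008,0],0,0.03],[[0,0,0],0,0.03]]' >/dev/null; python3 -c "
from h import *
togo(.5125,-.268,.134)
f=vision.grab_frame('scene');print(sphere(f,np.array([.508,-.268,.13])))"
```

```text
t 9.88 pos [ 0.513  -0.2606  0.1729] tool-shift [ 0.0017  0.0388 -0.0075] F [-0.0839  0.6369 -3.9533] w 0.0326 tilt xy [-0.0558  0.0033] yaw 0.0056
(array([ 0.5087, -0.2619,  0.1282]), 252, np.float64(0.0008797500878707469))
```

```bash
python3 -m handwheel '[[[0,0.004,-0.006],0,0.03],[[0,0.004,0],0,0.03],[[0,0,0],0,0.03]]' >/dev/null; python3 -c "
from h import *
togo(.5125,-.268,.134)
f=vision.grab_frame('scene');print(sphere(f,np.array([.508,-.268,.122])))"
```

```text
t 10.18 pos [ 0.5133 -0.265   0.1653] tool-shift [ 0.0009  0.0313 -0.003 ] F [ 0.9683  1.0874 -2.2346] w 0.0326 tilt xy [-0.0543  0.0026] yaw 0.0091
(array([ 0.5092, -0.2659,  0.1203]), 265, np.float64(0.0008557801946563401))
```

```bash
python3 -m handwheel '[[[0,0.006,-0.003],0,0.03],[[0,0.006,-0.001],0,0.03],[[0,0,0],0,0.03]]' >/dev/null; python3 -c "
from h import *
togo(.5125,-.268,.134)
f=vision.grab_frame('scene');print(sphere(f,np.array([.508,-.268,.11])))"
```

```text
t 10.48 pos [ 0.5129 -0.2697  0.1534] tool-shift [0.0007 0.0194 0.0016] F [ 0.4177 -0.0417 -2.4295] w 0.0325 tilt xy [-0.0527  0.0014] yaw 0.009
(array([ 0.5089, -0.2695,  0.1054]), 312, np.float64(0.0016179541450406692))
```

```bash
python3 -m handwheel '[[[0,0.006,0.001],0,0.03],[[0,0.006,0],0,0.03],[[0,0,0],0,0.03]]' >/dev/null; python3 -c "
from h import *
togo(.5125,-.268,.134)
f=vision.grab_frame('scene');print(sphere(f,np.array([.508,-.268,.1])))"
```

```text
t 10.78 pos [ 0.5119 -0.2692  0.1436] tool-shift [0.0011 0.0095 0.0012] F [-3.3654  2.0855  3.9464] w 0.0328 tilt xy [-0.0513 -0.0006] yaw 0.0078
(array([ 0.5081, -0.2687,  0.0958]), 321, np.float64(0.0015952334668105708))
```

```bash
python3 -m handwheel '[[[0,0.006,0],0,0.03],[[0,0.005,0],0,0.03],[[0,0,0],0,0.03]]' >/dev/null; python3 -c "
from h import *
togo(.5125,-.268,.134)
f=vision.grab_frame('scene');print(sphere(f,np.array([.508,-.268,.09])))"
```

```text
t 11.08 pos [ 0.5115 -0.2691  0.1374] tool-shift [0.0012 0.0033 0.0011] F [-3.8144  1.1688  7.2188] w 0.033 tilt xy [-0.0479 -0.0024] yaw 0.0079
(array([ 0.5081, -0.2683,  0.0876]), 301, np.float64(0.0021923190095199316))
```

```bash
python3 -m handwheel '[[[0,0.006,0],0,0.03],[[0,0.003,0],0,0.03],[[0,0,0],0,0.03]]' >/dev/null; python3 -c "
from h import *
togo(.5125,-.268,.134)"
```

```text
t 11.38 pos [ 0.5113 -0.2691  0.135 ] tool-shift [0.0012 0.001  0.001 ] F [-4.4293  1.4038  8.1375] w 0.0323 tilt xy [-0.0435 -0.0051] yaw 0.0079
```

```bash
python3 -m handwheel '[[[0,0.006,0],0,0.03],[[0,0.006,0],0,0.03],[[0,0.006,0],0,0.03]]' >/dev/null; python3 -c "
from h import *
togo(.5125,-.268,.134)"
```

```text
t 11.63 pos [ 0.5113 -0.2694  0.1311] tool-shift [ 0.0011 -0.003   0.0014] F [-10.5562   6.7144  25.2459] w 0.0329 tilt xy [-0.0344 -0.0111] yaw 0.0083
```

Contact force has jumped to ~25 N, so the ring is at its lower stop. I'll ease to a moderate hold and check with the cameras.

```bash
python3 -m handwheel '[[[-0.0005,0.003,0.0005],0,0.03],[[0,0.003,0],0,0.03]]' >/dev/null; python3 -c "
from h import *
togo(.5125,-.268,.134)
f=vision.grab_frame('scene');np.savez('scene4.npz',**f)
print(sphere(f,np.array([.509,-.268,.088])))
cv2.imwrite('pics/s7.png',cv2.convertScaleAbs(cv2.resize(f['color'][80:170,215:305],None,fx=6,fy=6,interpolation=cv2.INTER_CUBIC),alpha=2.2))
px,p=box(f,235,105,300,160)
d=np.hypot(p[:,0]-.5087,p[:,1]+.2680);m=(d>.034)&(d<.039)&(p[:,2]>.062)&(p[:,2]<.1);print('ring z pct',np.percentile(p[m,2],[10,50,90]),m.sum())
togo(.5125,-.268,.134)"
```

```text
t 11.8 pos [ 0.5109 -0.2691  0.1325] tool-shift [ 0.0015 -0.0015  0.0011] F [-4.8141  2.7027  9.0268] w 0.0323 tilt xy [-0.0292 -0.0148] yaw 0.0092
(array([ 0.5078, -0.2685,  0.0838]), 307, np.float64(0.0017901472495015641))
ring z pct [0.0651 0.0704 0.0741] 82
t 11.85 pos [ 0.5109 -0.2691  0.1324] tool-shift [ 0.0015 -0.0017  0.001 ] F [-4.7351  2.4969 10.0703] w 0.0326 tilt xy [-0.0293 -0.0148] yaw 0.0093
```

View pics/s7.png

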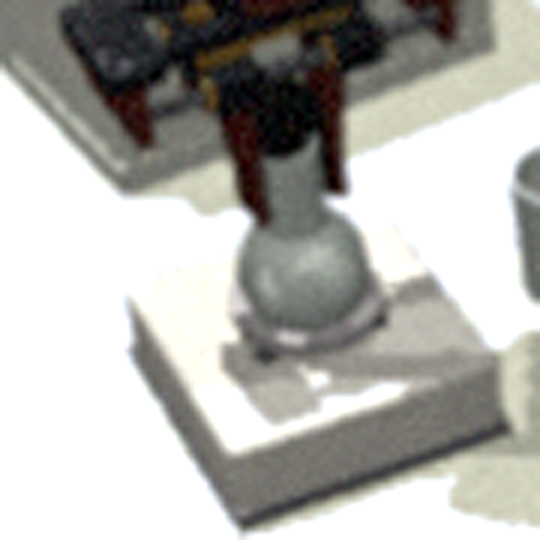

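```bash
python3 -m handwheel '[[[0,0.005,0],0,0.03],[[0,0.005,0],0,0.03]]' >/dev/null; python3 -c "
from h import *
togo(.5125,-.268,.134)
f=vision.grab_frame('scene');np.savez('scene5.npz',**f)
px,p=box(f,235,105,300,160)
d=np.hypot(p[:,0]-.5087,p[:,1]+.2680);m=(d>.034)&(d<.039)&(p[:,2]>.062)&(p[:,2]<.1);print('ring z pct',np.percentile(p[m,2],[10,50,90]),m.sum())
print('neckfit');px,q=box(f,245,60,300,140)
g=f['color'][px[:,1],px[:,0]].astype(int)
m=(np.hypot(q[:,0]-.511,q[:,1]+.269)<.03)&(q[:,2]>.13)&(q[:,2]<.2);print(m.sum())
for _ in range(4): vision.grab_frame('scene')
togo(.5125,-.268,.134); print(telemetry.get_state()['joint_vel'])"
```

```text
t 12.02 pos [ 0.5109 -0.2693  0.131 ] tool-shift [ 0.0016 -0.003   0.0012] F [-9.2527  5.5592 25.2836] w 0.0326 tilt xy [-0.0242 -0.0183] yaw 0.01
ring z pct [0.0639 0.0694 0.0733] 87
neckfit
385
t 12.27 pos [ 0.5108 -0.2692  0.1311] tool-shift [ 0.0016 -0.0029  0.0011] F [-7.1825  4.4123 19.9078] w 0.0324 tilt xy [-0.0243 -0.0182] yaw 0.01
[-0.0006 -0.0006 -0.0003 -0.0011  0.0003 -0.0001]
```

```bash
python3 -c "
from h import *
for _ in range(10): f=vision.grab_frame('scene')
togo(.5125,-.268,.134)
cv2.imwrite('pics/s8.png',cv2.convertScaleAbs(cv2.resize(f['color'][75:155,215:305],None,fx=7,fy=7,interpolation=cv2.INTER_CUBIC),alpha=3))"
```

```text
t 12.77 pos [ 0.5108 -0.2692  0.1311] tool-shift [ 0.0016 -0.003   0.0011] F [-7.9188  4.3819 18.9487] w 0.0326 tilt xy [-0.0243 -0.0182] yaw 0.0099
```

View pics/s8.png

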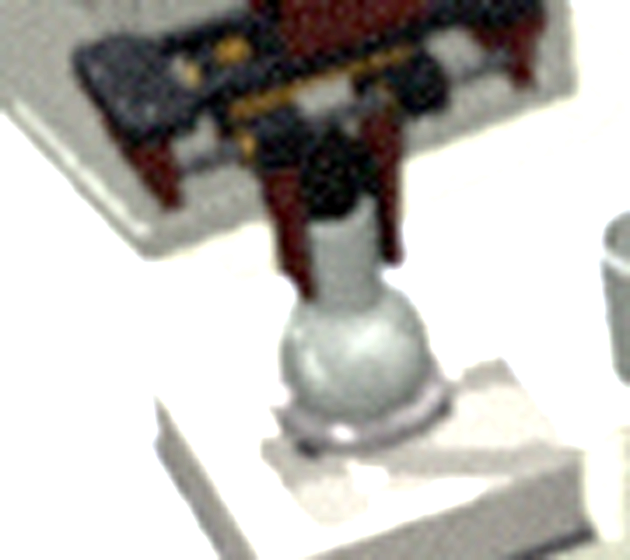

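The hold is steady. The stopper sits on the rim (crop 340,215), the bulb is in the ring (crop 360,420), the ring is down at about 70 mm, and the neck is gripped. Handing in.

```bash
python3 -c "
from cell import workorder
print(workorder.sign_off())"
```

```text
the job is handed in; nothing more can be done
None
```

I set the narrow-knob stopper home in the flask and let go of it. Then I lifted the flask by its neck, set it in the checker ring and pressed it to the lower stop. I handed in at about 12.8 s, still gripping and pushing down; the hand-in gave no verdict.

**Last checks**
- **Ring:** its top measured about 70 mm above the bench, against 89 mm when up, so it is at its lower stop.
- **Hold:** the arm was still, with about 19 N of upward force on the tool and the jaws closed on the neck at about 32.6 mm. The tool was tilted about 0.03 rad.
- **Centring:** the bulb was within about 2 mm of the ring's centre, measured just before the final push.
- **Stopper:** the last picture shows it on the rim.

**What disagreed or was less certain**
- **Bulb height:** a sphere fit put the bulb only about 13 mm above the ring. I expected about 17 mm from the gripper position and about 18 mm from the task description. The fit probably picked up some points on the ring.
- **Side force:** about 9 N remained (−8 N in x, +4 N in y).
- **Tool tilt:** it drifted up to 0.056 rad during the transfer and came back as the flask was pressed down.
- **Bystanders:** I did not re-measure them; I noticed no contact with any of them.

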